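# Nest a bangle blank in the filing board's corner pocket

### The arm

A 6-joint arm with a two-finger parallel gripper is mounted at the origin on the work surface. World frame = base frame: x ahead of the robot, y to its left, z up, the work surface at z = 0. Lengths are in m, angles in rad, forces in N, time in s.
With the tool pointing down it reaches from about 0.35 to 0.875 m from the base axis. Payload 4.2 kg.
Tool frame: the origin (TCP) lies midway between the tips of the shut fingers; the grasp point (between the pads) lies 19 mm behind it; z points along the fingers, y is the direction in which the jaws open and shut (so a half turn about z gives the same grasp; the last joint's range is limited). The gripper opens to 85 mm and grips with 20 to 120 N. Pads are 22 mm wide; open, the fingers measure 114 mm over their backs; the gripper's body (76 mm by 85 mm) begins 54 mm behind the grasp point. The pads swing forward as they close: fully open they stand 13 mm farther back than shut.
Start: joints at [1.514, 0.385, 0.008, 0, -1.194, -0.259], TCP at [0.194, 0.594, 0.231] pointing down, gripper open.
Joint ranges: [-3.14, 3.14], [-1.21, 2.06], [-1.07, 1.41], [-3.16, 2.05], [-2.99, -0.16], [-3.1, 3.1]. Speed limits (rad/s): [2.79, 2.79, 3.14, 3.14, 3.14, 3.14].

### API

Orientations are given as a rotation vector (axis times angle).
In Python, from station import status, optics, r gives the robot as it stands.
- The arm moves only by the tool drive_tool, never from a script. Its argument "targets" is a list of rows, each an object of numbers: "claw": the opening, from 0 (shut) to 1 (fully open); "tx", "ty", "tz": the shift along the tool's x, y, z in mm; "wx", "wy", "wz": the turn, a rotation vector about the tool's x, y, z in rad. A call has 1 to 12 rows; each row is the pose to reach, as a shift and turn from the pose commanded when the call began, along the tool's axes at that moment; what a row does not reach only later rows make up. A row lasts 1/12 s, in which the tool goes at most 41.7 mm and 7.16 degrees, less where a joint would pass 70% of its speed; a pose out of reach is approached as far as the arm can. A call with a gripper value outside its range is refused whole. The fingers move at their own pace and stop on an object; "force" is the grip in N (left out, the last holds). Time passes only in rows, so rows that repeat a pose let the fingers close. It gives the time, the measured TCP pose, the force and the opening at its end, in the units of the state.
- status.read_state(): the state, without advancing time (a new reading comes with each control period).
- optics.capture(name): name is "side" or "top"; returns a dict with "color" (480x640x3 uint8, red, green, blue), "range_z" (480x640 float32, m along the optical axis (not along the pixel's ray), 0 where there is no reading), "intrinsics" (3x3 intrinsics, pixels), "eye" and "orientation" of the camera in the world. Camera axes: x right, y down, z forward; pixel columns grow to the right and rows downward; lengths in m; the calibration is good to about 2 mm. A picture is of the moment at which its call begins.
- r.job_done(): hands the job in, once; it reports no verdict.
The state is a dict: "time_s": time; "joints": joint angles; "joint_velocities": joint speeds; "joint_torque": joint torques, N m; "tcp_pos": TCP position; "orientation": TCP orientation; "wrist_force": force on the tool from outside, world axes, zero at the start; "moment": the same for the moment, N m; "finger_gap": finger opening in m.
Only numpy, scipy, OpenCV 4.12 (cv2) and the standard library are available. Lean on these libraries where they do the work, as an engineer would, in place of code of your own. Each camera call takes 0.05 s, during which the arm holds its last target.

### The job

Seat the dull silver bangle blank in the corner pocket of the filing board, ready for filing, by sliding it flat on the board without ever lifting it: with the fingertips first press it against the brass rail close to where it lies, then drag it along, staying against the rail all the way, into the pocket until it touches both the rail and the end stop, and leave it lying there. Do not disturb the ring clamp, the ring tree or the burnisher.

Things in the scene. Friction and masses are not known exactly. Their poses are not given: they have to be found in the camera images.
- board: Slate-grey resin filing board fixed to the bench, 140 (x) x 300 (y) x 15 mm thick; origin under its centre at bench height, so its top is 15 mm above the origin. Own +x points across the board to the brass rail, own +y along the rail to the pocket end. Brass strips 14 mm high stand on its top: rail, end stop and lip; they enclose the corner pocket, which is 71 mm wide and open towards -y.
- rail: Straight brass rail fixed on the board, 10 mm thick (x), 287 mm long (y), 14 mm high; origin at the centre of its underside, which is at own x = +50 mm, y = -6.5 mm of the board, on its top. The face towards the bangle is 5 mm on the -x side of the origin.
- stop (a point): Middle of the foot of the end stop's inner face, at own x = +6.5, y = +125 mm of the board, on its top; axes as the board's. The end stop is a brass strip across the board's +y end, 12 mm thick and 14 mm high, square to the rail.
- lip (a point): Mouth end of the foot of the lip's inner face, at own x = -26, y = +60 mm of the board, on its top; axes as the board's. The lip is a brass strip parallel to the rail, 8 mm thick, 14 mm high, running from here to the end stop; a slanted lead-in flares from its mouth away from the rail to own x = -48, y = +38 mm of the board.
- pocket (a point): Point on the board's top where the centre of the bangle's underside lies when it touches both rail and end stop (33 mm from each); axes as the board's.
- bangle: Loose cast silver bangle blank, a plain dull grey ring lying flat on the board: 66 mm outside and 56 mm inside diameter, 14 mm high, about 135 g (varies by a third); origin at the centre of its underside. Closed fingertips fit in its open middle. It starts 12 to 37 mm clear of the rail and 120 to 175 mm short of touching the end stop. It slides with ordinary friction.
- clamp: Loose boxwood ring clamp with a brass band, lying on the bench beyond the rail (it and the ring tree may change places), 27 x 120 x 23 mm high, long axis own y; origin under its middle. Leave it alone.
- ring_tree: Loose dull grey cast silver ring tree standing on the bench beyond the rail, round foot 48 mm, 76 mm high, 70 mm across its rings; origin at the centre of its underside. Leave it alone.
- burnisher: Loose burnisher lying on the bench on the robot's side of the board, dark handle 16 mm square, polished steel tip, 180 mm long along own y, 16 mm high; origin near its middle at bench height. Leave it alone.

How it is judged:
By the outcome, as a careful person would: the job done as asked, in the order asked, and still so for the second after the job is handed in, with the robot touching nothing.
It also fails if it takes over 54 s, if anything falls off the work surface, if the arm or the gripper's body presses on something with over 40 N, if the wrist force passes 120 N, or if a joint passes its speed limit or range.

## Working session

There is one attempt and no reset: what is moved stays moved. The work goes in short steps, Python scripts to look and compute and a tool call to move; the robot and the scene stay as the last step left them, time stands still between calls to the robot, and variables do not carry over. Pictures are saved under pics/ and viewed, and the job is handed in when it is done.

Besides the shell and the picture viewer there is one more tool, called after ">>>" in YAML: its name, and indented under it one key for each argument. drive_tool: Moves the arm, as the interface text tells. Its arguments: {"type":"object","properties":{"targets":{"type":"array","items":{"type":"object","properties":{"claw":{"type":"number"},"tx":{"type":"number"},"ty":{"type":"number"},"tz":{"type":"number"},"wx":{"type":"number"},"wy":{"type":"number"},"wz":{"type":"number"}}}},"force":{"type":"number"}},"required":["targets"]}

```bash
ls; mkdir -p pics; python3 - <<'E'
from station import status, optics, r
import cv2, numpy as np
s=status.read_state(); print(s)
for n in ("side","top"):
    c=optics.capture(n); cv2.imwrite(f"pics/{n}0.png",c["color"][:,:,::-1]); np.savez(f"{n}0.npz",**c)
    print(n,c["intrinsics"],c["eye"],c["orientation"])
E
```

```text
pics
{'time_s': 0.0, 'joints': array([ 1.51359429e+00,  3.85590250e-01,  6.62129261e-03, -5.22005826e-04,
       -1.19397581e+00, -2.58604015e-01]), 'joint_velocities': array([-0.00073463, -0.0002741 ,  0.00060199,  0.00140679, -0.00066703,
        0.00166714]), 'joint_torque': array([-3.52853431e-05, -3.92285728e+01,  1.88395375e+01,  4.18589383e+00,
       -4.60650801e-03,  5.15108042e-06]), 'tcp_pos': array([0.19390631, 0.59354877, 0.23019604]), 'orientation': array([ 3.10030201e+00, -4.93962875e-01, -4.18690494e-04]), 'wrist_force': array([-0.13730055, -0.28205444,  0.33501966]), 'moment': array([-0.01558657, -0.01057447, -0.03168204]), 'finger_gap': 0.08558937102682425}
side [[597.0104027    0.         319.83259216]
 [  0.         597.0104027  237.93459429]
 [  0.           0.           1.        ]] [0.46342898 0.57939578 0.54619442] [-0.3191153   2.75858014 -1.2525887 ]
top [[478.3465455    0.         326.31752934]
 [  0.         478.3465455  245.59992577]
 [  0.           0.           1.        ]] [0.56169785 0.01111399 0.71275906] [-2.19032255  2.14179251 -0.04538801]
```

View pics/top0.png

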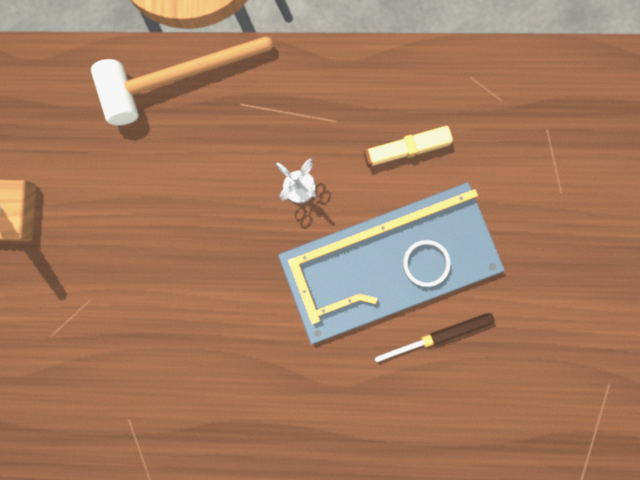

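View pics/side0.png

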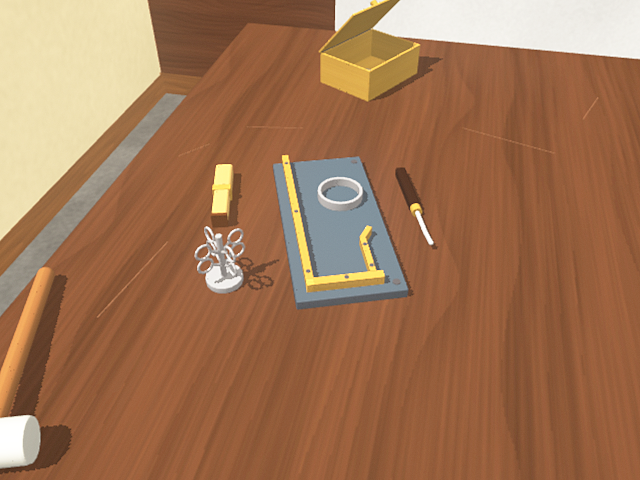

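The top view shows the bangle at about (427,263), the rail from (292,262) to (476,194), the end stop from (292,262) to (317,322), and the burnisher below the board. The side view agrees. Next I'll measure the positions.

```bash
cat > h.py <<'E'
import cv2, numpy as np
from scipy.spatial.transform import Rotation as R
def ray(c,uv,z):
    uv=np.atleast_2d(uv).astype(float); K=c["intrinsics"]
    d=np.c_[(uv-K[[0,1],[2,2]])/K[[0,1],[0,1]],np.ones(len(uv))]
    d=d@R.from_rotvec(c["orientation"]).as_matrix().T
    return c["eye"]+d*((z-c["eye"][2])/d[:,2])[:,None]
def mask(c,lo,hi,roi):
    h=cv2.cvtColor(c["color"],cv2.COLOR_RGB2HSV); m=cv2.inRange(h,lo,hi); k=np.zeros_like(m)
    x0,y0,x1,y1=roi; k[y0:y1,x0:x1]=255; return m&k
def meas(c,roi,broi):
    o={}
    # brass: top
    b=mask(c,(15,80,120),(38,255,255),roi)
    # slate+brass = board
    s=mask(c,(95,40,50),(125,200,255),roi)
    k=cv2.findContours(cv2.morphologyEx(s|b,cv2.MORPH_CLOSE,np.ones((5,5))),0,2)[0]; k=max(k,key=cv2.contourArea)
    o['boardpts']=k; o['brass']=b
    g=mask(c,(0,0,150),(180,38,255),broi)
    k2=cv2.findContours(g,0,2)[0]; k2=max(k2,key=cv2.contourArea); o['bang']=k2
    return o
E
python3 - <<'E'
from h import *
for n,roi,broi in (("top",(270,175,515,350),(395,230,460,295)),("side",(265,140,415,315),(310,170,370,215))):
    c=dict(np.load(n+"0.npz")); o=meas(c,roi,broi)
    p=ray(c,o['boardpts'][:,0],0.015)[:,:2]
    rr=cv2.minAreaRect((p*1000).astype(np.float32)); print(n,"board",rr)
    q=ray(c,o['bang'][:,0],0.029)[:,:2]*1000
    print(" bangle",cv2.minEnclosingCircle(q.astype(np.float32)),cv2.fitEllipse(q.astype(np.float32)))
    v=c["color"][:,:,::-1].copy(); cv2.drawContours(v,[o['boardpts']],-1,(0,0,255)); cv2.drawContours(v,[o['bang']],-1,(0,255,0)); v[o['brass']>0]=(255,0,255)
    x0,y0,x1,y1=roi; cv2.imwrite(f"pics/{n}m.png",cv2.resize(v[y0:y1,x0:x1],None,fx=3,fy=3)[:600,:800])
    # brass top corner points in world
    yx=np.argwhere(o['brass']>0)[:,::-1]; w=ray(c,yx,0.029)[:,:2]*1000
    np.save(n+"brass.npy",w)
    z=c["range_z"]; print(" range", z[263,427] if n=="top" else z[193,340])
E
```

```text
top board ((593.5454711914062, -60.91062927246094), (137.3402557373047, 303.7870178222656), 22.087078094482422)
 bangle ((591.8546142578125, -107.50836944580078), 34.453914642333984) ((591.7261352539062, -107.54322052001953), (67.0138168334961, 67.84249114990234), 174.1526641845703)
 range 0.6947467
side board ((599.640869140625, -66.1005859375), (138.6433868408203, 321.2406005859375), 22.08620262145996)
 bangle ((593.1675415039062, -99.10031127929688), 42.166015625) ((596.1441040039062, -100.92039489746094), (63.82183074951172, 82.07058715820312), 175.3727264404297)
 range 0.87932074
```

View pics/topm.png

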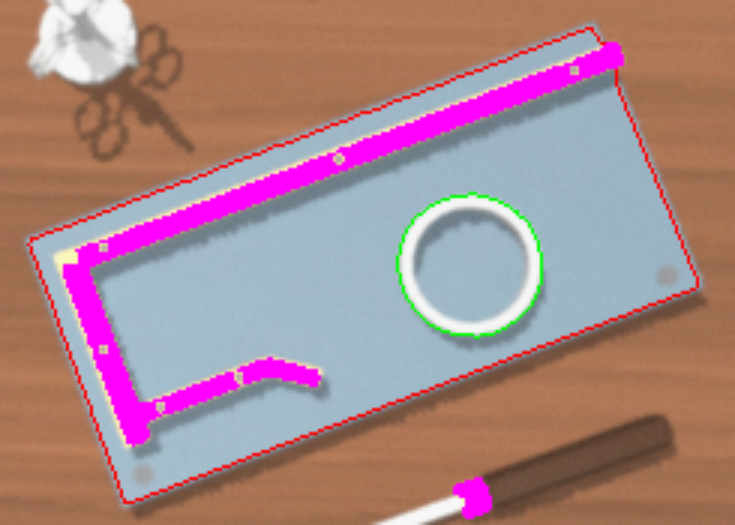

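View pics/sidem.png

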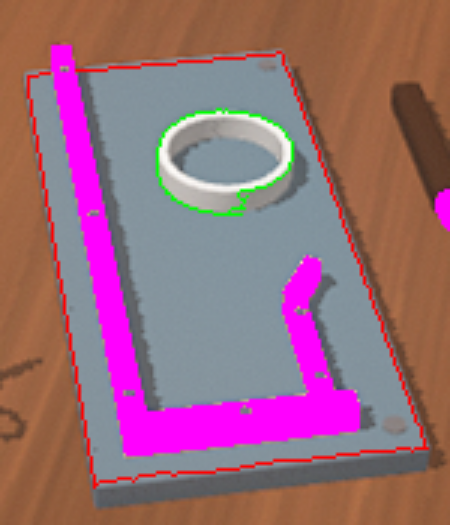

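```bash
python3 - <<'E'
from h import *
for n,roi in (("top",(270,175,515,350)),("side",(265,140,415,315))):
    c=dict(np.load(n+"0.npz"))
    b=mask(c,(15,40,120),(40,255,255),roi)
    yx=np.argwhere(b>0)[:,::-1]; w=ray(c,yx,0.029)[:,:2]*1000
    a=np.deg2rad(22.09); 
    for it in range(3):
        ex=np.array([np.cos(a),np.sin(a)]); ey=np.array([-np.sin(a),np.cos(a)])
        X=w@ex; Y=w@ey
        if it==0: c0=np.array([593.5,-60.9])
        u=X-c0@ex; v=Y-c0@ey
        m=(u>35)&(v>-130)&(v<110)
        # per-v-bin edges
        vb=np.arange(-130,110,8); lo=[];hi=[];vc=[]
        for x in vb:
            k=m&(v>=x)&(v<x+8)
            if k.sum()>8: lo.append(np.percentile(u[k],2));hi.append(np.percentile(u[k],98));vc.append(x+4)
        pl=np.polyfit(vc,lo,1);ph=np.polyfit(vc,hi,1)
        a-= (np.polyfit(vc,(np.array(lo)+hi)/2,1)[0])
    print(n,"yaw",np.rad2deg(a),"rail inner u",np.median(lo),"outer",np.median(hi),pl,ph)
    m=(u>-15)&(u<35)&(v>90)
    print(" stop v",np.percentile(v[m],[2,50,98]), " rail inner abs X.ex",np.median(lo)+c0@ex, "outer",np.median(hi)+c0@ex,"stop inner abs",np.percentile(v[m],2)+c0@ey,np.percentile(v[m],98)+c0@ey)
    m=(u<-15)&(v>60)&(v<105)
    print(" lip u",np.percentile(u[m],[2,50,98]))
    B=np.array([591.8,-107.5]); print(" bangle u,v abs",B@ex,B@ey)
E
```

```text
top yaw 22.168088708131226 rail inner u 44.02733137738075 outer 55.39675454635503 [1.01692708e-03 4.40299741e+01] [-1.01696884e-03  5.53866384e+01]
 stop v [127.25763463 133.94884187 140.63409336]  rail inner abs X.ex 570.6772448469883 outer 582.0466680159626 stop inner abs -153.08310205301558 -139.70664331624496
 lip u [-34.67049642 -29.87645483 -25.03559961]
 bangle u,v abs 507.4922291529137 -322.8546535972596
side yaw 22.025307176703045 rail inner u 47.98977164686283 outer 59.475948919159244 [-9.83256311e-05  4.80250828e+01] [9.83410289e-05 5.94545320e+01]
 stop v [128.15079476 140.60016098 152.05024157]  rail inner abs X.ex 575.3366524571065 outer 586.822829729403 stop inner abs -150.87667216684528 -126.97722535996704
 lip u [-36.1819191  -26.05554596 -19.54574209]
 bangle u,v abs 508.2951996671536 -321.58899234166654
```

```bash
cat >> h.py <<'E'
YAW=np.deg2rad(22.1); EX=np.array([np.cos(YAW),np.sin(YAW),0]); EY=np.array([-np.sin(YAW),np.cos(YAW),0])
def st(goal=None):
    from station import status
    s=status.read_state(); M=R.from_rotvec(s["orientation"]).as_matrix(); p=s["tcp_pos"]*1000; f=s["wrist_force"]
    print("t",round(s["time_s"],2),"tcp",p.round(1),"u,v",(p@EX).round(1),(p@EY).round(1),"Fu,Fv,Fz",[round(float(x),1) for x in (f@EX,f@EY,f[2])],"gap",round(s["finger_gap"],4))
    print("yaw toolx",np.rad2deg(np.arctan2(M[1,0],M[0,0])).round(2),"tilt z",M[:,2].round(4))
    print("EX in tool",(M.T@EX).round(4),"EY in tool",(M.T@EY).round(4))
    if goal is not None: print("shift to goal (tool)",(M.T@(np.array(goal)-p)).round(1))
E
python3 -c "
from h import *
st((592,-107.5,110))"
```

```text
t 0.1 tcp [194.  593.6 230.3] u,v 403.0 477.0 Fu,Fv,Fz [0.6, -0.8, -0.4] gap 0.0857
yaw toolx -18.11 tilt z [-5.0e-04 -1.9e-03 -1.0e+00]
EX in tool [ 0.7637 -0.6455 -0.0012] EY in tool [-0.6455 -0.7637 -0.0015]
shift to goal (tool) [596.2 542.4 121.4]
```

>>> drive_tool:
  targets:
    - {"claw": 0,"tx": 25,"ty": 23}
    - {"claw": 0,"tx": 50,"ty": 46}
    - {"claw": 0,"tx": 75,"ty": 68}
    - {"claw": 0,"tx": 100,"ty": 91}
    - {"claw": 0,"tx": 125,"ty": 114}
    - {"claw": 0,"tx": 150,"ty": 137}
    - {"claw": 0,"tx": 175,"ty": 159}
    - {"claw": 0,"tx": 200,"ty": 182}
    - {"claw": 0,"tx": 225,"ty": 205}
    - {"claw": 0,"tx": 250,"ty": 228}
    - {"claw": 0,"tx": 275,"ty": 250}
    - {"claw": 0,"tx": 298,"ty": 271}
  force: 40

```text
invalid input at $.targets[0]: expected keys claw, tx, ty, tz, wx, wy, wz
```

```bash
python3 -c "
from h import *
st((592,-107.5,110))"
```

```text
t 0.1 tcp [194.  593.6 230.3] u,v 403.0 477.0 Fu,Fv,Fz [0.6, -0.8, -0.4] gap 0.0857
yaw toolx -18.11 tilt z [-5.0e-04 -1.9e-03 -1.0e+00]
EX in tool [ 0.7637 -0.6455 -0.0012] EY in tool [-0.6455 -0.7637 -0.0015]
shift to goal (tool) [596.2 542.4 121.4]
```

>>> drive_tool:
  targets:
    - {"claw": 0,"tx": 15,"ty": 14,"tz": 0,"wx": 0,"wy": 0,"wz": 0}
    - {"claw": 0,"tx": 38,"ty": 34,"tz": 0,"wx": 0,"wy": 0,"wz": 0}
    - {"claw": 0,"tx": 65,"ty": 59,"tz": 0,"wx": 0,"wy": 0,"wz": 0}
    - {"claw": 0,"tx": 93,"ty": 85,"tz": 0,"wx": 0,"wy": 0,"wz": 0.02}
    - {"claw": 0,"tx": 121,"ty": 110,"tz": 0,"wx": 0,"wy": 0,"wz": 0.03}
    - {"claw": 0,"tx": 149,"ty": 136,"tz": 0,"wx": 0,"wy": 0,"wz": 0.04}
    - {"claw": 0,"tx": 177,"ty": 161,"tz": 0,"wx": 0,"wy": 0,"wz": 0.05}
    - {"claw": 0,"tx": 205,"ty": 187,"tz": 0,"wx": 0,"wy": 0,"wz": 0.06}
    - {"claw": 0,"tx": 233,"ty": 212,"tz": 0,"wx": 0,"wy": 0,"wz": 0.07}
    - {"claw": 0,"tx": 261,"ty": 238,"tz": 0,"wx": 0,"wy": 0,"wz": 0.08}
    - {"claw": 0,"tx": 289,"ty": 263,"tz": 0,"wx": 0,"wy": 0,"wz": 0.083}
    - {"claw": 0,"tx": 317,"ty": 288,"tz": 0,"wx": 0,"wy": 0,"wz": 0.083}
  force: 40

```text
time_s: 1.1
tcp_pos: [0.4062, 0.22, 0.2312]
orientation: [3.079, -0.622, -0.0]
wrist_force: [0.1, 1.3, 0.0]
finger_gap: 0.0002
```

```bash
python3 -c "
from h import *
st((592,-107.5,110))"
```

```text
t 1.1 tcp [406.2 220.  231.2] u,v 459.1 51.0 Fu,Fv,Fz [0.6, 1.1, 0.0] gap 0.0002
yaw toolx -22.84 tilt z [-3.e-04 -0.e+00 -1.e+00]
EX in tool [ 7.079e-01 -7.063e-01 -3.000e-04] EY in tool [-7.063e-01 -7.079e-01  1.000e-04]
shift to goal (tool) [298.4 229.7 121.2]
```

>>> drive_tool:
  targets:
    - {"claw": 0,"tx": 26,"ty": 20,"tz": 0,"wx": 0,"wy": 0,"wz": 0}
    - {"claw": 0,"tx": 52,"ty": 40,"tz": 0,"wx": 0,"wy": 0,"wz": 0}
    - {"claw": 0,"tx": 80,"ty": 62,"tz": 0,"wx": 0,"wy": 0,"wz": 0}
    - {"claw": 0,"tx": 108,"ty": 83,"tz": 10,"wx": 0,"wy": 0,"wz": 0}
    - {"claw": 0,"tx": 136,"ty": 105,"tz": 20,"wx": 0,"wy": 0,"wz": 0}
    - {"claw": 0,"tx": 164,"ty": 126,"tz": 35,"wx": 0,"wy": 0,"wz": 0}
    - {"claw": 0,"tx": 192,"ty": 148,"tz": 50,"wx": 0,"wy": 0,"wz": 0}
    - {"claw": 0,"tx": 220,"ty": 170,"tz": 65,"wx": 0,"wy": 0,"wz": 0}
    - {"claw": 0,"tx": 246,"ty": 190,"tz": 85,"wx": 0,"wy": 0,"wz": 0}
    - {"claw": 0,"tx": 270,"ty": 208,"tz": 100,"wx": 0,"wy": 0,"wz": 0}
    - {"claw": 0,"tx": 288,"ty": 222,"tz": 115,"wx": 0,"wy": 0,"wz": 0}
    - {"claw": 0,"tx": 298,"ty": 230,"tz": 120,"wx": 0,"wy": 0,"wz": 0}

```text
time_s: 2.1
tcp_pos: [0.5904, -0.1081, 0.1079]
orientation: [3.077, -0.627, -0.008]
wrist_force: [-0.5, 1.0, -0.3]
finger_gap: 0.0003
```

```bash
python3 - <<'E'
from h import *
from station import optics
st((592,-107.5,60))
for n in ("side","top"):
    c=optics.capture(n); x,y,w,h=(200,100,260,200) if n=="side" else (260,160,270,200)
    cv2.imwrite(f"pics/{n}1.png",cv2.resize(c["color"][y:y+h,x:x+w,::-1],None,fx=2.5,fy=2.5))
st((592,-107.5,60))
E
```

```text
t 2.1 tcp [ 590.4 -108.1  107.9] u,v 506.3 -322.2 Fu,Fv,Fz [-0.1, 1.1, -0.3] gap 0.0003
yaw toolx -23.02 tilt z [-0.0054  0.     -1.    ]
EX in tool [ 0.7057 -0.7085 -0.005 ] EY in tool [-0.7085 -0.7057  0.002 ]
shift to goal (tool) [ 1.5 -1.3 47.9]
t 2.2 tcp [ 590.8 -107.4  109.4] u,v 507.0 -321.8 Fu,Fv,Fz [-0.4, 0.8, 0.0] gap 0.0001
yaw toolx -23.01 tilt z [-3.6e-03 -2.0e-04 -1.0e+00]
EX in tool [ 0.7057 -0.7085 -0.0034] EY in tool [-0.7085 -0.7057  0.0011]
shift to goal (tool) [ 1.3 -0.5 49.4]
```

View pics/side1.png

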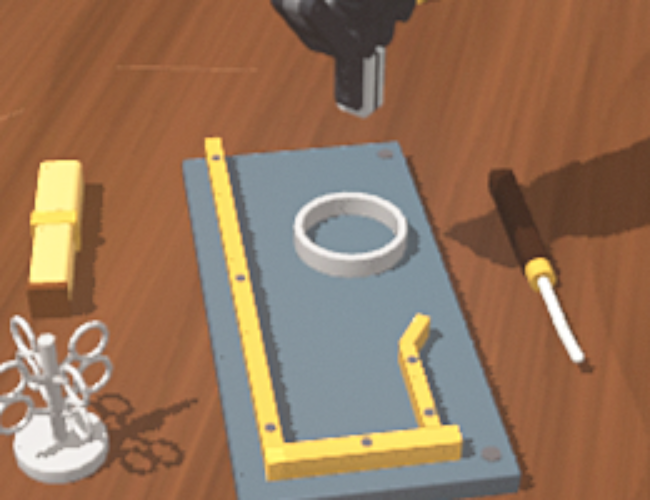

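View pics/top1.png

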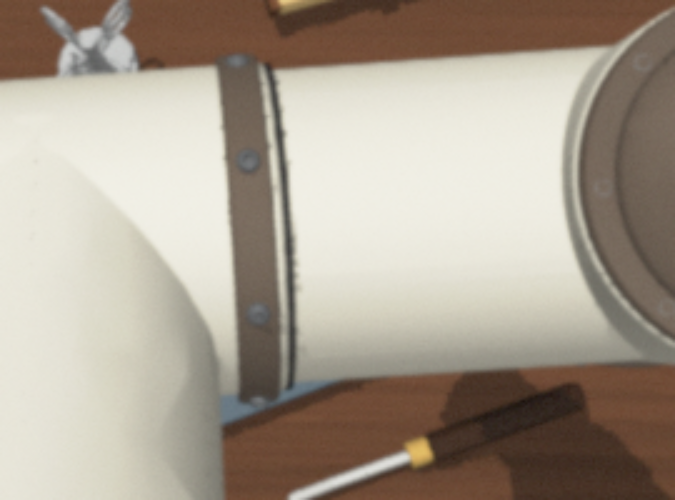

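The side view shows the fingertips at full-frame pixel (343,145), above the ring. The arm blocks the top view. I'll check the side calibration against the known TCP position.

```bash
python3 - <<'E'
from h import *
c=dict(np.load("side0.npz"))
def proj(p): return cv2.projectPoints(np.array([p],float),cv2.Rodrigues(R.from_rotvec(c["orientation"]).as_matrix().T)[0],-R.from_rotvec(c["orientation"]).as_matrix().T@c["eye"],c["intrinsics"],None)[0].ravel()
print("tip",proj((.5908,-.1074,.1094)),"ring top centre if top right",proj((.5918,-.1075,.029)))
th=np.linspace(0,2*np.pi,60)
e=np.array([proj((.5918+.033*np.cos(t),-.1075+.033*np.sin(t),.029)) for t in th]); print("pred outer u",e[:,0].min(),e[:,0].max(),"v",e[:,1].min(),e[:,1].max())
o=meas(c,(265,140,415,315),(310,170,370,215)); k=o['bang'][:,0]; print("obs u",k[:,0].min(),k[:,0].max(),"v min",k[:,1].min())
E
```

```text
tip [343.98540945 142.20865748] ring top centre if top right [341.85387132 189.67121678]
pred outer u 319.1066186667157 364.6390626804023 v 176.4744818545141 203.66005728858252
obs u 317 362 v min 176
```

>>> drive_tool:
  targets:
    - {"claw": 0,"tx": 1,"ty": 0,"tz": 12,"wx": 0,"wy": 0,"wz": 0}
    - {"claw": 0,"tx": 1,"ty": 0,"tz": 26,"wx": 0,"wy": 0,"wz": 0}
    - {"claw": 0,"tx": 1,"ty": 0,"tz": 40,"wx": 0,"wy": 0,"wz": 0}
    - {"claw": 0,"tx": 1,"ty": 0,"tz": 54,"wx": 0,"wy": 0,"wz": 0}
    - {"claw": 0,"tx": 1,"ty": 0,"tz": 64,"wx": 0,"wy": 0,"wz": 0}
    - {"claw": 0,"tx": 1,"ty": 0,"tz": 70,"wx": 0,"wy": 0,"wz": 0}
    - {"claw": 0,"tx": 1,"ty": 0,"tz": 74,"wx": 0,"wy": 0,"wz": 0}
    - {"claw": 0,"tx": 1,"ty": 0,"tz": 74,"wx": 0,"wy": 0,"wz": 0}

```text
time_s: 2.87
tcp_pos: [0.592, -0.1057, 0.0371]
orientation: [3.079, -0.621, -0.001]
wrist_force: [-0.0, -0.0, 0.2]
finger_gap: -0.0001
```

```bash
python3 - <<'E'
from h import *
from station import optics
c=optics.capture("side"); x,y,w,h=(200,100,260,200)
cv2.imwrite("pics/side2.png",cv2.resize(c["color"][y:y+h,x:x+w,::-1],None,fx=2.5,fy=2.5))
st((592,-107.5,21))
E
```

```text
t 2.92 tcp [ 592.4 -105.9   37.7] u,v 509.0 -321.0 Fu,Fv,Fz [0.5, 0.1, 1.0] gap -0.0002
yaw toolx -22.82 tilt z [ 4.e-04 -1.e-04 -1.e+00]
EX in tool [ 7.081e-01 -7.061e-01  4.000e-04] EY in tool [-7.061e-01 -7.081e-01 -2.000e-04]
shift to goal (tool) [ 0.3  1.6 16.7]
```

View pics/side2.png

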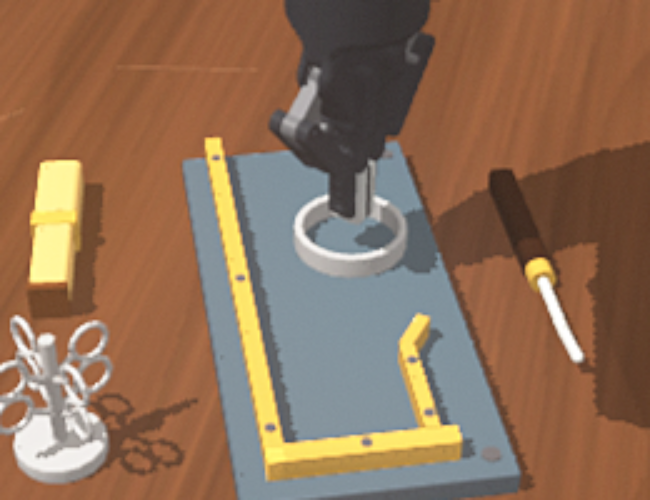

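The tip sits over the ring's open middle, at about (350,215) in the crop. I'll lower it inside.

>>> drive_tool:
  targets:
    - {"claw": 0,"tx": 0,"ty": 1,"tz": 6,"wx": 0,"wy": 0,"wz": 0}
    - {"claw": 0,"tx": 0,"ty": 1,"tz": 12,"wx": 0,"wy": 0,"wz": 0}
    - {"claw": 0,"tx": 0,"ty": 1,"tz": 16,"wx": 0,"wy": 0,"wz": 0}
    - {"claw": 0,"tx": 0,"ty": 1,"tz": 16,"wx": 0,"wy": 0,"wz": 0}
    - {"claw": 0,"tx": 0,"ty": 1,"tz": 16,"wx": 0,"wy": 0,"wz": 0}

```text
time_s: 3.33
tcp_pos: [0.5916, -0.1072, 0.0209]
orientation: [3.079, -0.622, -0.001]
wrist_force: [0.4, 0.6, -0.5]
finger_gap: 0.0
```

>>> drive_tool:
  targets:
    - {"claw": 0,"tx": 3,"ty": -3,"tz": 0,"wx": 0,"wy": 0,"wz": 0}
    - {"claw": 0,"tx": 6,"ty": -6,"tz": 0,"wx": 0,"wy": 0,"wz": 0}
    - {"claw": 0,"tx": 8,"ty": -8,"tz": 0,"wx": 0,"wy": 0,"wz": 0}
    - {"claw": 0,"tx": 10,"ty": -10,"tz": 0,"wx": 0,"wy": 0,"wz": 0}
    - {"claw": 0,"tx": 12,"ty": -12,"tz": 0,"wx": 0,"wy": 0,"wz": 0}
    - {"claw": 0,"tx": 14,"ty": -14,"tz": 0,"wx": 0,"wy": 0,"wz": 0}
    - {"claw": 0,"tx": 16,"ty": -16,"tz": 0,"wx": 0,"wy": 0,"wz": 0}
    - {"claw": 0,"tx": 18,"ty": -18,"tz": 0,"wx": 0,"wy": 0,"wz": 0}
    - {"claw": 0,"tx": 20,"ty": -20,"tz": 0,"wx": 0,"wy": 0,"wz": 0}
    - {"claw": 0,"tx": 22,"ty": -22,"tz": 0,"wx": 0,"wy": 0,"wz": 0}
    - {"claw": 0,"tx": 23,"ty": -23,"tz": 0,"wx": 0,"wy": 0,"wz": 0}
    - {"claw": 0,"tx": 23,"ty": -23,"tz": 0,"wx": 0,"wy": 0,"wz": 0}

```text
time_s: 4.33
tcp_pos: [0.6224, -0.0946, 0.0213]
orientation: [-3.079, 0.622, -0.001]
wrist_force: [-0.8, 0.2, 0.4]
finger_gap: 0.0001
```

```bash
python3 - <<'E'
from h import *
from station import optics
c=optics.capture("side"); x,y,w,h=(200,100,260,200)
cv2.imwrite("pics/side3.png",cv2.resize(c["color"][y:y+h,x:x+w,::-1],None,fx=2.5,fy=2.5))
st()
E
```

```text
t 4.38 tcp [622.3 -94.7  21.3] u,v 540.9 -321.9 Fu,Fv,Fz [0.1, 0.5, 0.5] gap 0.0001
yaw toolx -22.84 tilt z [ 6.e-04  1.e-04 -1.e+00]
EX in tool [ 7.078e-01 -7.064e-01  6.000e-04] EY in tool [-7.064e-01 -7.078e-01 -2.000e-04]
```

View pics/side3.png

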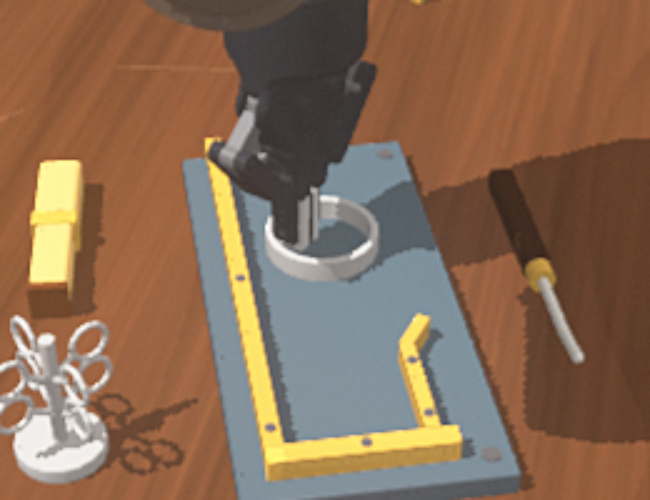

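The ring has moved about 17 mm towards the rail, and about 13 mm remains. I'll approach it and then creep.

>>> drive_tool:
  targets:
    - {"claw": 0,"tx": 1,"ty": -1,"tz": 0,"wx": 0,"wy": 0,"wz": 0}
    - {"claw": 0,"tx": 2,"ty": -2,"tz": 0,"wx": 0,"wy": 0,"wz": 0}
    - {"claw": 0,"tx": 3,"ty": -3,"tz": 0,"wx": 0,"wy": 0,"wz": 0}
    - {"claw": 0,"tx": 4,"ty": -4,"tz": 0,"wx": 0,"wy": 0,"wz": 0}
    - {"claw": 0,"tx": 5,"ty": -5,"tz": 0,"wx": 0,"wy": 0,"wz": 0}
    - {"claw": 0,"tx": 6,"ty": -6,"tz": 0,"wx": 0,"wy": 0,"wz": 0}
    - {"claw": 0,"tx": 7,"ty": -7,"tz": 0,"wx": 0,"wy": 0,"wz": 0}
    - {"claw": 0,"tx": 7.5,"ty": -7.5,"tz": 0,"wx": 0,"wy": 0,"wz": 0}
    - {"claw": 0,"tx": 8,"ty": -8,"tz": 0,"wx": 0,"wy": 0,"wz": 0}
    - {"claw": 0,"tx": 8,"ty": -8,"tz": 0,"wx": 0,"wy": 0,"wz": 0}

```text
time_s: 5.22
tcp_pos: [0.6326, -0.0905, 0.0213]
orientation: [-3.079, 0.622, -0.0]
wrist_force: [0.3, -0.7, 0.5]
finger_gap: -0.0
```

>>> drive_tool:
  targets:
    - {"claw": 0,"tx": 0.5,"ty": -0.5,"tz": 0,"wx": 0,"wy": 0,"wz": 0}
    - {"claw": 0,"tx": 1,"ty": -1,"tz": 0,"wx": 0,"wy": 0,"wz": 0}
    - {"claw": 0,"tx": 1,"ty": -1,"tz": 0,"wx": 0,"wy": 0,"wz": 0}

```text
time_s: 5.47
tcp_pos: [0.6338, -0.09, 0.0213]
orientation: [-3.079, 0.622, -0.0]
wrist_force: [-1.9, 0.1, -0.1]
finger_gap: 0.0001
```

```bash
python3 - <<'E'
from h import *
from station import optics
c=optics.capture("side"); x,y,w,h=(200,100,260,200)
cv2.imwrite("pics/side4.png",cv2.resize(c["color"][y:y+h,x:x+w,::-1],None,fx=2.5,fy=2.5))
st()
E
```

```text
t 5.52 tcp [633.8 -90.   21.3] u,v 553.4 -321.9 Fu,Fv,Fz [-0.9, -0.7, -0.4] gap 0.0001
yaw toolx -22.85 tilt z [ 2.e-04  0.e+00 -1.e+00]
EX in tool [ 7.077e-01 -7.065e-01  2.000e-04] EY in tool [-0.7065 -0.7077 -0.    ]
```

View pics/side4.png

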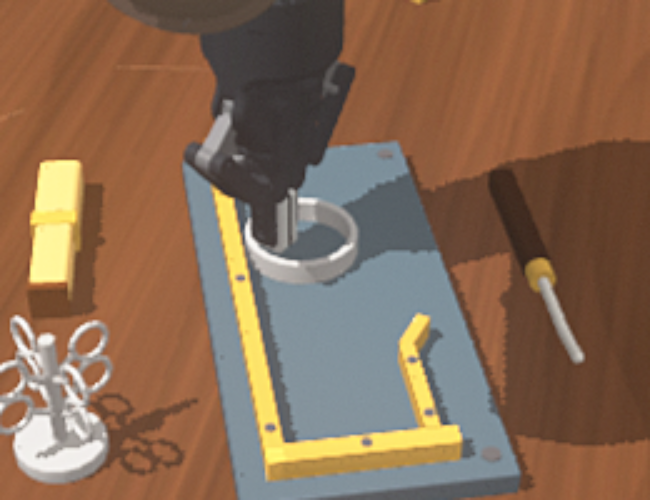

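The ring's left edge at (245,240) is now about 1–2 mm from the rail. I'll creep until the force rises.

>>> drive_tool:
  targets:
    - {"claw": 0,"tx": 0.4,"ty": -0.4,"tz": 0,"wx": 0,"wy": 0,"wz": 0}
    - {"claw": 0,"tx": 0.7,"ty": -0.7,"tz": 0,"wx": 0,"wy": 0,"wz": 0}
    - {"claw": 0,"tx": 0.7,"ty": -0.7,"tz": 0,"wx": 0,"wy": 0,"wz": 0}

```text
time_s: 5.77
tcp_pos: [0.6347, -0.0897, 0.0213]
orientation: [-3.079, 0.622, -0.0]
wrist_force: [-0.3, -0.0, 0.6]
finger_gap: 0.0003
```

>>> drive_tool:
  targets:
    - {"claw": 0,"tx": 0.4,"ty": -0.4,"tz": 0,"wx": 0,"wy": 0,"wz": 0}
    - {"claw": 0,"tx": 0.7,"ty": -0.7,"tz": 0,"wx": 0,"wy": 0,"wz": 0}
    - {"claw": 0,"tx": 0.7,"ty": -0.7,"tz": 0,"wx": 0,"wy": 0,"wz": 0}

```text
time_s: 6.02
tcp_pos: [0.6357, -0.0893, 0.0213]
orientation: [-3.079, 0.622, -0.0]
wrist_force: [-0.7, -0.8, 0.3]
finger_gap: -0.0
```

>>> drive_tool:
  targets:
    - {"claw": 0,"tx": 0.4,"ty": -0.4,"tz": 0,"wx": 0,"wy": 0,"wz": 0}
    - {"claw": 0,"tx": 0.7,"ty": -0.7,"tz": 0,"wx": 0,"wy": 0,"wz": 0}
    - {"claw": 0,"tx": 0.7,"ty": -0.7,"tz": 0,"wx": 0,"wy": 0,"wz": 0}

```text
time_s: 6.27
tcp_pos: [0.6361, -0.089, 0.0212]
orientation: [3.079, -0.622, -0.002]
wrist_force: [-1.2, -1.0, 0.7]
finger_gap: 0.0001
```

```bash
python3 - <<'E'
from h import *
from station import optics
c=optics.capture("side"); x,y,w,h=(270,150,100,75)
cv2.imwrite("pics/side5.png",cv2.resize(c["color"][y:y+h,x:x+w,::-1],None,fx=7,fy=7))
st()
E
```

```text
t 6.32 tcp [636.1 -89.   21.2] u,v 555.8 -321.8 Fu,Fv,Fz [-2.1, -0.4, 0.7] gap -0.0002
yaw toolx -22.86 tilt z [-9.e-04 -1.e-04 -1.e+00]
EX in tool [ 0.7077 -0.7066 -0.0009] EY in tool [-7.066e-01 -7.077e-01  2.000e-04]
```

View pics/side5.png

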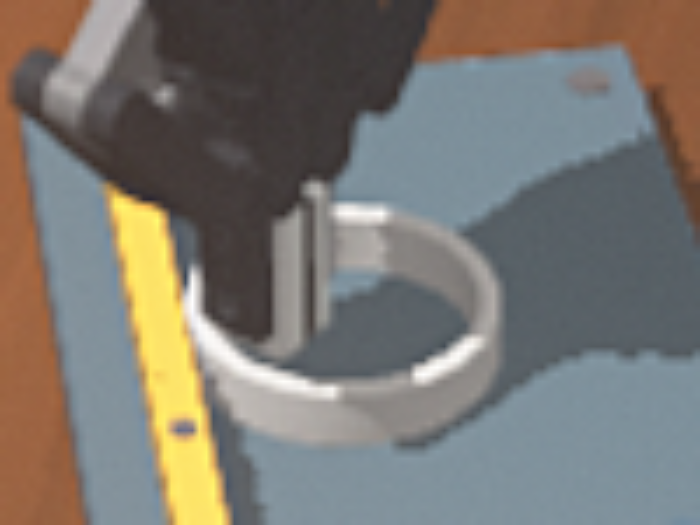

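>>> drive_tool:
  targets:
    - {"claw": 0,"tx": 0.4,"ty": -0.4,"tz": 0,"wx": 0,"wy": 0,"wz": 0}
    - {"claw": 0,"tx": 0.7,"ty": -0.7,"tz": 0,"wx": 0,"wy": 0,"wz": 0}
    - {"claw": 0,"tx": 0.7,"ty": -0.7,"tz": 0,"wx": 0,"wy": 0,"wz": 0}

```text
time_s: 6.57
tcp_pos: [0.6364, -0.0889, 0.0212]
orientation: [3.079, -0.623, -0.004]
wrist_force: [-4.8, -1.8, 3.0]
finger_gap: 0.0001
```

>>> drive_tool:
  targets:
    - {"claw": 0,"tx": 0.4,"ty": -0.4,"tz": 0,"wx": 0,"wy": 0,"wz": 0}
    - {"claw": 0,"tx": 0.7,"ty": -0.7,"tz": 0,"wx": 0,"wy": 0,"wz": 0}
    - {"claw": 0,"tx": 0.7,"ty": -0.7,"tz": 0,"wx": 0,"wy": 0,"wz": 0}

```text
time_s: 6.82
tcp_pos: [0.637, -0.0888, 0.0211]
orientation: [3.078, -0.623, -0.005]
wrist_force: [-4.6, -3.2, 2.4]
finger_gap: -0.0
```

```bash
python3 - <<'E'
from h import *
st()
E
```

```text
t 6.82 tcp [637.  -88.8  21.1] u,v 556.8 -322.0 Fu,Fv,Fz [-5.5, -1.3, 2.4] gap -0.0
yaw toolx -22.87 tilt z [-3.1e-03 -7.0e-04 -1.0e+00]
EX in tool [ 0.7074 -0.7068 -0.0031] EY in tool [-7.068e-01 -7.074e-01  5.000e-04]
```

The ring is pressed against the rail with about 5.5 N and travel has stalled. I'll ease the press slightly and start dragging towards the pocket (+v).

>>> drive_tool:
  targets:
    - {"claw": 0,"tx": -1,"ty": 0,"tz": 0,"wx": 0,"wy": 0,"wz": 0}
    - {"claw": 0,"tx": -3,"ty": -1.5,"tz": 0,"wx": 0,"wy": 0,"wz": 0}
    - {"claw": 0,"tx": -4.5,"ty": -3,"tz": 0,"wx": 0,"wy": 0,"wz": 0}
    - {"claw": 0,"tx": -6,"ty": -4.5,"tz": 0,"wx": 0,"wy": 0,"wz": 0}
    - {"claw": 0,"tx": -7.5,"ty": -6,"tz": 0,"wx": 0,"wy": 0,"wz": 0}
    - {"claw": 0,"tx": -9,"ty": -7.5,"tz": 0,"wx": 0,"wy": 0,"wz": 0}
    - {"claw": 0,"tx": -10.5,"ty": -9,"tz": 0,"wx": 0,"wy": 0,"wz": 0}
    - {"claw": 0,"tx": -11.5,"ty": -10,"tz": 0,"wx": 0,"wy": 0,"wz": 0}

```text
time_s: 7.48
tcp_pos: [0.6312, -0.0744, 0.0212]
orientation: [3.079, -0.622, -0.001]
wrist_force: [-3.2, -4.5, -0.1]
finger_gap: 0.0
```

```bash
python3 - <<'E'
from h import *
from station import optics
c=optics.capture("side"); x,y,w,h=(270,150,100,75)
cv2.imwrite("pics/side6.png",cv2.resize(c["color"][y:y+h,x:x+w,::-1],None,fx=7,fy=7))
st()
E
```

```text
t 7.53 tcp [631.1 -74.2  21.2] u,v 556.8 -306.2 Fu,Fv,Fz [-4.7, -2.0, 0.7] gap 0.0
yaw toolx -22.83 tilt z [-9.e-04 -2.e-04 -1.e+00]
EX in tool [ 0.7079 -0.7063 -0.0009] EY in tool [-7.063e-01 -7.079e-01  2.000e-04]
```

View pics/side6.png

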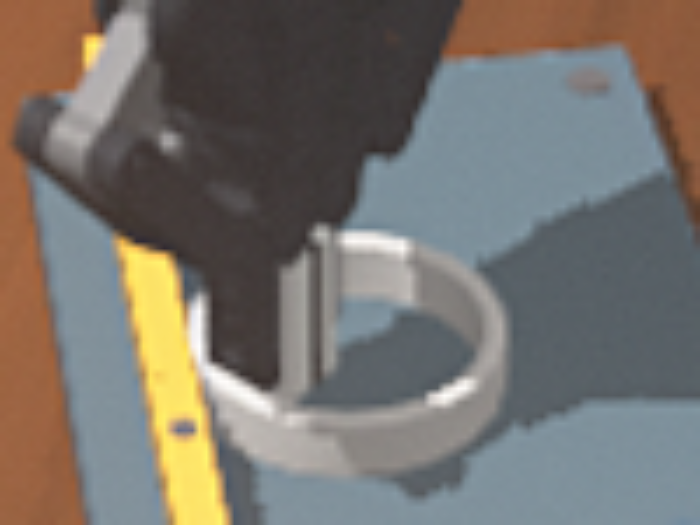

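The ring is sliding along the rail and staying in contact, with Fu at -4.7 N. Dragging continues.

>>> drive_tool:
  targets:
    - {"claw": 0,"tx": -2,"ty": -2,"tz": 0,"wx": 0,"wy": 0,"wz": 0}
    - {"claw": 0,"tx": -5,"ty": -5,"tz": 0,"wx": 0,"wy": 0,"wz": 0}
    - {"claw": 0,"tx": -8,"ty": -8,"tz": 0,"wx": 0,"wy": 0,"wz": 0}
    - {"claw": 0,"tx": -11,"ty": -11,"tz": 0,"wx": 0,"wy": 0,"wz": 0}
    - {"claw": 0,"tx": -14,"ty": -14,"tz": 0,"wx": 0,"wy": 0,"wz": 0}
    - {"claw": 0,"tx": -17,"ty": -17,"tz": 0,"wx": 0,"wy": 0,"wz": 0}
    - {"claw": 0,"tx": -20,"ty": -20,"tz": 0,"wx": 0,"wy": 0,"wz": 0}
    - {"claw": 0,"tx": -23,"ty": -23,"tz": 0,"wx": 0,"wy": 0,"wz": 0}
    - {"claw": 0,"tx": -26,"ty": -26,"tz": 0,"wx": 0,"wy": 0,"wz": 0}
    - {"claw": 0,"tx": -29,"ty": -29,"tz": 0,"wx": 0,"wy": 0,"wz": 0}
    - {"claw": 0,"tx": -31,"ty": -31,"tz": 0,"wx": 0,"wy": 0,"wz": 0}
    - {"claw": 0,"tx": -32,"ty": -32,"tz": 0,"wx": 0,"wy": 0,"wz": 0}

```text
time_s: 8.53
tcp_pos: [0.6141, -0.0321, 0.0212]
orientation: [3.079, -0.622, -0.001]
wrist_force: [-2.5, -4.7, -0.5]
finger_gap: -0.0002
```

```bash
python3 - <<'E'
from h import *
from station import optics
c=optics.capture("side"); x,y,w,h=(270,170,140,105)
cv2.imwrite("pics/side7.png",cv2.resize(c["color"][y:y+h,x:x+w,::-1],None,fx=5,fy=5))
st()
E
```

```text
t 8.58 tcp [614.1 -32.1  21.2] u,v 556.9 -260.7 Fu,Fv,Fz [-4.7, -1.0, 0.8] gap 0.0
yaw toolx -22.83 tilt z [-7.e-04  1.e-04 -1.e+00]
EX in tool [ 7.080e-01 -7.062e-01 -6.000e-04] EY in tool [-7.062e-01 -7.080e-01  3.000e-04]
```

View pics/side7.png

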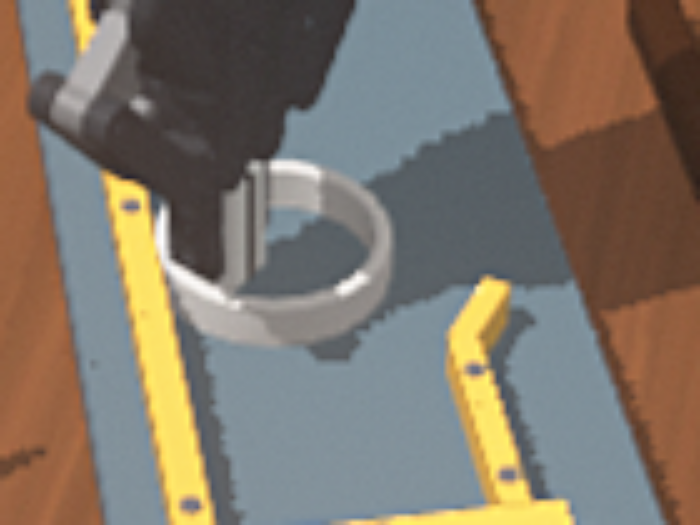

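Still against the rail, and about to enter the pocket. I'll keep going.

>>> drive_tool:
  targets:
    - {"claw": 0,"tx": -2,"ty": -2,"tz": 0,"wx": 0,"wy": 0,"wz": 0}
    - {"claw": 0,"tx": -5,"ty": -5,"tz": 0,"wx": 0,"wy": 0,"wz": 0}
    - {"claw": 0,"tx": -8,"ty": -8,"tz": 0,"wx": 0,"wy": 0,"wz": 0}
    - {"claw": 0,"tx": -11,"ty": -11,"tz": 0,"wx": 0,"wy": 0,"wz": 0}
    - {"claw": 0,"tx": -14,"ty": -14,"tz": 0,"wx": 0,"wy": 0,"wz": 0}
    - {"claw": 0,"tx": -17,"ty": -17,"tz": 0,"wx": 0,"wy": 0,"wz": 0}
    - {"claw": 0,"tx": -20,"ty": -20,"tz": 0,"wx": 0,"wy": 0,"wz": 0}
    - {"claw": 0,"tx": -23,"ty": -23,"tz": 0,"wx": 0,"wy": 0,"wz": 0}
    - {"claw": 0,"tx": -26,"ty": -26,"tz": 0,"wx": 0,"wy": 0,"wz": 0}
    - {"claw": 0,"tx": -29,"ty": -29,"tz": 0,"wx": 0,"wy": 0,"wz": 0}
    - {"claw": 0,"tx": -31,"ty": -31,"tz": 0,"wx": 0,"wy": 0,"wz": 0}
    - {"claw": 0,"tx": -32,"ty": -32,"tz": 0,"wx": 0,"wy": 0,"wz": 0}

```text
time_s: 9.58
tcp_pos: [0.5971, 0.0098, 0.0212]
orientation: [3.079, -0.622, -0.001]
wrist_force: [-3.3, -3.2, 0.2]
finger_gap: -0.0
```

```bash
python3 - <<'E'
from h import *
from station import optics
c=optics.capture("side"); x,y,w,h=(270,185,140,105)
cv2.imwrite("pics/side8.png",cv2.resize(c["color"][y:y+h,x:x+w,::-1],None,fx=5,fy=5))
st()
E
```

```text
t 9.63 tcp [597.1   9.9  21.2] u,v 557.0 -215.5 Fu,Fv,Fz [-3.8, -0.3, -0.2] gap 0.0
yaw toolx -22.82 tilt z [-4.e-04  1.e-04 -1.e+00]
EX in tool [ 7.081e-01 -7.061e-01 -4.000e-04] EY in tool [-7.061e-01 -7.081e-01  2.000e-04]
```

View pics/side8.png

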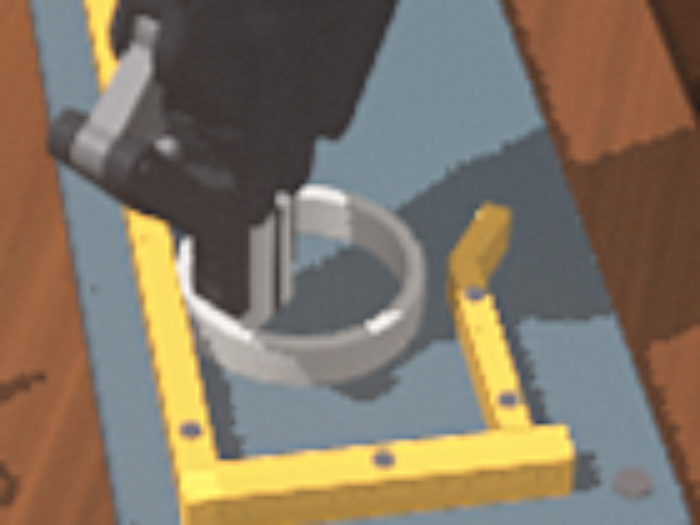

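>>> drive_tool:
  targets:
    - {"claw": 0,"tx": -2,"ty": -2,"tz": 0,"wx": 0,"wy": 0,"wz": 0}
    - {"claw": 0,"tx": -4,"ty": -4,"tz": 0,"wx": 0,"wy": 0,"wz": 0}
    - {"claw": 0,"tx": -6,"ty": -6,"tz": 0,"wx": 0,"wy": 0,"wz": 0}
    - {"claw": 0,"tx": -8,"ty": -8,"tz": 0,"wx": 0,"wy": 0,"wz": 0}
    - {"claw": 0,"tx": -10,"ty": -10,"tz": 0,"wx": 0,"wy": 0,"wz": 0}
    - {"claw": 0,"tx": -12,"ty": -12,"tz": 0,"wx": 0,"wy": 0,"wz": 0}
    - {"claw": 0,"tx": -14,"ty": -14,"tz": 0,"wx": 0,"wy": 0,"wz": 0}
    - {"claw": 0,"tx": -16,"ty": -16,"tz": 0,"wx": 0,"wy": 0,"wz": 0}
    - {"claw": 0,"tx": -18,"ty": -18,"tz": 0,"wx": 0,"wy": 0,"wz": 0}
    - {"claw": 0,"tx": -19.5,"ty": -19.5,"tz": 0,"wx": 0,"wy": 0,"wz": 0}
    - {"claw": 0,"tx": -20,"ty": -20,"tz": 0,"wx": 0,"wy": 0,"wz": 0}

```text
time_s: 10.55
tcp_pos: [0.5866, 0.0359, 0.0213]
orientation: [3.079, -0.622, -0.0]
wrist_force: [-3.5, -3.4, -1.2]
finger_gap: 0.0002
```

```bash
python3 - <<'E'
from h import *
from station import optics
c=optics.capture("side"); x,y,w,h=(270,185,140,105)
cv2.imwrite("pics/side9.png",cv2.resize(c["color"][y:y+h,x:x+w,::-1],None,fx=5,fy=5))
st()
E
```

```text
t 10.6 tcp [586.6  35.9  21.3] u,v 557.0 -187.4 Fu,Fv,Fz [-4.0, -1.2, -0.5] gap 0.0002
yaw toolx -22.83 tilt z [-2.e-04  0.e+00 -1.e+00]
EX in tool [ 7.080e-01 -7.062e-01 -2.000e-04] EY in tool [-7.062e-01 -7.080e-01  1.000e-04]
```

View pics/side9.png

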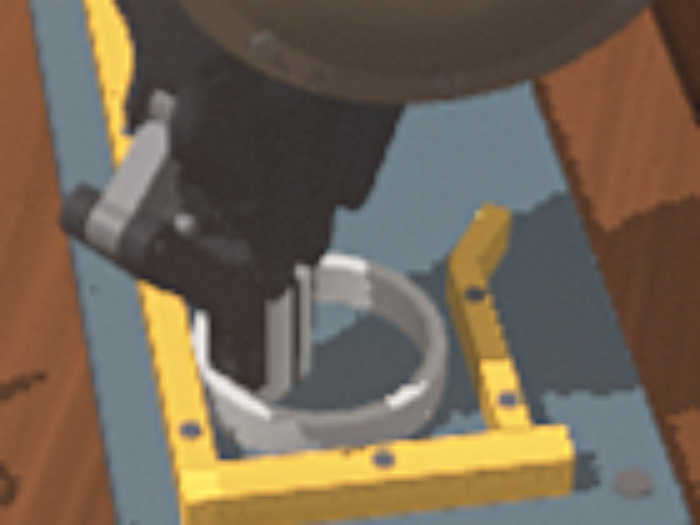

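>>> drive_tool:
  targets:
    - {"claw": 0,"tx": -1,"ty": -1,"tz": 0,"wx": 0,"wy": 0,"wz": 0}
    - {"claw": 0,"tx": -2,"ty": -2,"tz": 0,"wx": 0,"wy": 0,"wz": 0}
    - {"claw": 0,"tx": -3,"ty": -3,"tz": 0,"wx": 0,"wy": 0,"wz": 0}
    - {"claw": 0,"tx": -4,"ty": -4,"tz": 0,"wx": 0,"wy": 0,"wz": 0}
    - {"claw": 0,"tx": -4.5,"ty": -4.5,"tz": 0,"wx": 0,"wy": 0,"wz": 0}
    - {"claw": 0,"tx": -4.5,"ty": -4.5,"tz": 0,"wx": 0,"wy": 0,"wz": 0}

```text
time_s: 11.1
tcp_pos: [0.5843, 0.0416, 0.0213]
orientation: [-3.079, 0.622, 0.0]
wrist_force: [-3.6, -4.0, -1.0]
finger_gap: 0.0003
```

>>> drive_tool:
  targets:
    - {"claw": 0,"tx": -0.5,"ty": -0.5,"tz": 0,"wx": 0,"wy": 0,"wz": 0}
    - {"claw": 0,"tx": -1,"ty": -1,"tz": 0,"wx": 0,"wy": 0,"wz": 0}
    - {"claw": 0,"tx": -1.5,"ty": -1.5,"tz": 0,"wx": 0,"wy": 0,"wz": 0}
    - {"claw": 0,"tx": -1.5,"ty": -1.5,"tz": 0,"wx": 0,"wy": 0,"wz": 0}

```text
time_s: 11.43
tcp_pos: [0.5836, 0.0432, 0.0214]
orientation: [3.079, -0.622, 0.0]
wrist_force: [-2.9, -5.0, -1.0]
finger_gap: -0.0
```

```bash
python3 - <<'E'
from h import *
from station import optics
c=optics.capture("side"); x,y,w,h=(270,185,140,105)
cv2.imwrite("pics/side10.png",cv2.resize(c["color"][y:y+h,x:x+w,::-1],None,fx=5,fy=5))
st()
E
```

```text
t 11.48 tcp [583.6  43.2  21.4] u,v 557.0 -179.6 Fu,Fv,Fz [-4.5, -2.6, -0.3] gap 0.0
yaw toolx -22.85 tilt z [ 1.e-04 -3.e-04 -1.e+00]
EX in tool [ 0.7077 -0.7065 -0.    ] EY in tool [-7.065e-01 -7.077e-01 -3.000e-04]
```

View pics/side10.png

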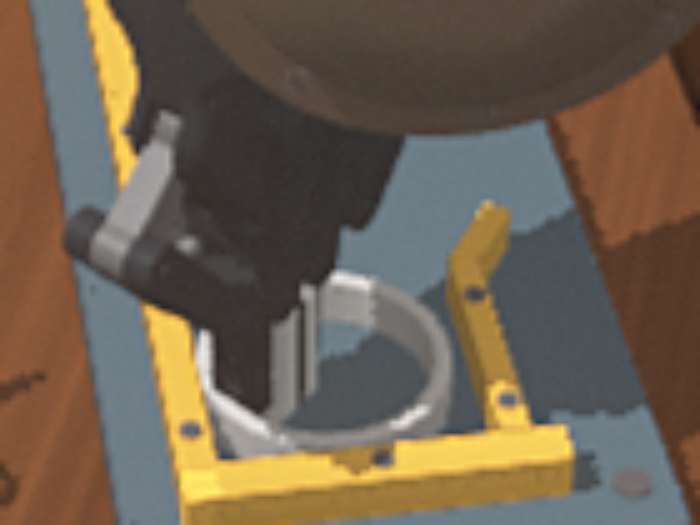

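>>> drive_tool:
  targets:
    - {"claw": 0,"tx": -0.5,"ty": -0.5,"tz": 0,"wx": 0,"wy": 0,"wz": 0}
    - {"claw": 0,"tx": -1,"ty": -1,"tz": 0,"wx": 0,"wy": 0,"wz": 0}
    - {"claw": 0,"tx": -1,"ty": -1,"tz": 0,"wx": 0,"wy": 0,"wz": 0}

```text
time_s: 11.73
tcp_pos: [0.5834, 0.0439, 0.0216]
orientation: [3.078, -0.622, 0.001]
wrist_force: [-2.5, -8.8, -1.0]
finger_gap: -0.0
```

>>> drive_tool:
  targets:
    - {"claw": 0,"tx": -0.5,"ty": -0.5,"tz": 0,"wx": 0,"wy": 0,"wz": 0}
    - {"claw": 0,"tx": -1,"ty": -1,"tz": 0,"wx": 0,"wy": 0,"wz": 0}
    - {"claw": 0,"tx": -1,"ty": -1,"tz": 0,"wx": 0,"wy": 0,"wz": 0}

```text
time_s: 11.98
tcp_pos: [0.5834, 0.0456, 0.0224]
orientation: [3.079, -0.622, 0.003]
wrist_force: [-2.9, -5.4, 3.5]
finger_gap: 0.0002
```

```bash
python3 - <<'E'
from h import *
from station import optics
c=optics.capture("side"); x,y,w,h=(270,185,140,105)
cv2.imwrite("pics/side11.png",cv2.resize(c["color"][y:y+h,x:x+w,::-1],None,fx=5,fy=5))
st()
E
```

```text
t 12.03 tcp [583.4  45.6  22.4] u,v 557.7 -177.3 Fu,Fv,Fz [-4.4, -4.9, 3.7] gap 0.0001
yaw toolx -22.84 tilt z [ 1.8e-03 -4.0e-04 -1.0e+00]
EX in tool [ 0.7079 -0.7063  0.0015] EY in tool [-0.7063 -0.7079 -0.0011]
```

View pics/side11.png

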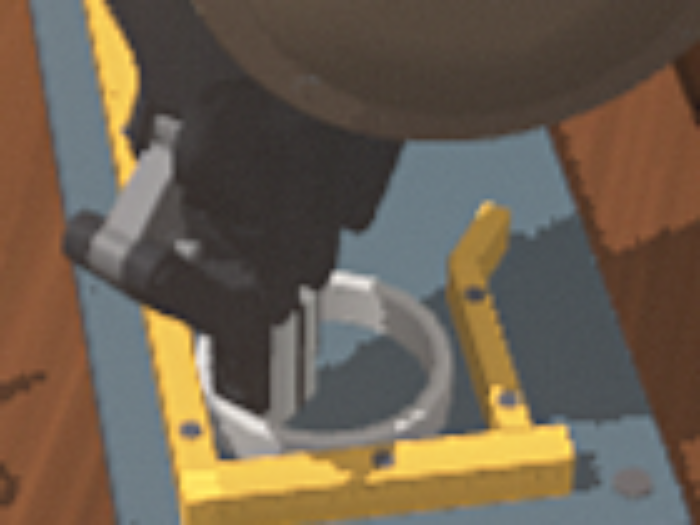

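Fv peaked near 8–9 N and the ring stopped moving, so it's against both the rail and the stop. I'll back off to the middle of the ring, then lift out.

>>> drive_tool:
  targets:
    - {"claw": 0,"tx": -0.3,"ty": 1.5,"tz": 0,"wx": 0,"wy": 0,"wz": 0}
    - {"claw": 0,"tx": -1,"ty": 4,"tz": 0,"wx": 0,"wy": 0,"wz": 0}
    - {"claw": 0,"tx": -2.5,"ty": 8,"tz": 0,"wx": 0,"wy": 0,"wz": 0}
    - {"claw": 0,"tx": -4,"ty": 12,"tz": 0,"wx": 0,"wy": 0,"wz": 0}
    - {"claw": 0,"tx": -6,"ty": 16,"tz": 0,"wx": 0,"wy": 0,"wz": 0}
    - {"claw": 0,"tx": -7,"ty": 18,"tz": 0,"wx": 0,"wy": 0,"wz": 0}
    - {"claw": 0,"tx": -7,"ty": 18,"tz": 0,"wx": 0,"wy": 0,"wz": 0}

```text
time_s: 12.62
tcp_pos: [0.5687, 0.0319, 0.0214]
orientation: [-3.079, 0.623, -0.0]
wrist_force: [1.0, -0.5, -0.1]
finger_gap: 0.0001
```

```bash
python3 - <<'E'
from h import *
from station import optics
c=optics.capture("side"); x,y,w,h=(270,185,140,105)
cv2.imwrite("pics/side12.png",cv2.resize(c["color"][y:y+h,x:x+w,::-1],None,fx=5,fy=5))
st()
E
```

```text
t 12.67 tcp [569.1  32.   21.4] u,v 539.3 -184.4 Fu,Fv,Fz [-0.3, -0.2, -0.2] gap -0.0003
yaw toolx -22.85 tilt z [ 4.e-04  1.e-04 -1.e+00]
EX in tool [ 7.077e-01 -7.065e-01  4.000e-04] EY in tool [-7.065e-01 -7.077e-01 -1.000e-04]
```

View pics/side12.png

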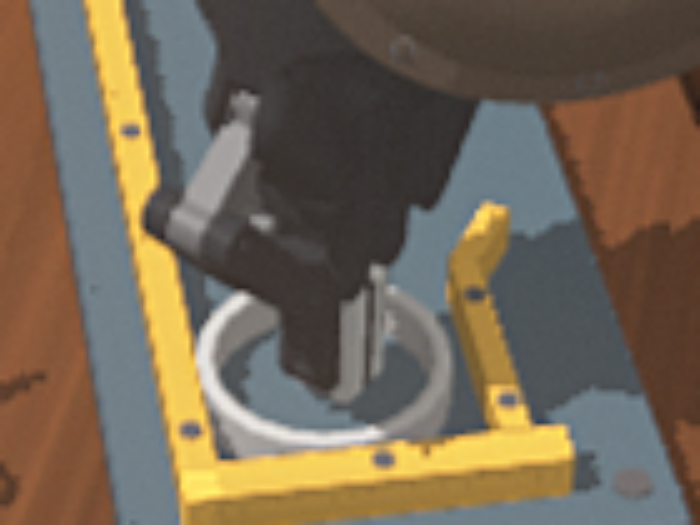

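The finger is free with zero force and the ring looks seated. Lifting straight up now, then retreating for the check pictures.

>>> drive_tool:
  targets:
    - {"claw": 0,"tx": 0,"ty": 0,"tz": -5,"wx": 0,"wy": 0,"wz": 0}
    - {"claw": 0,"tx": 0,"ty": 0,"tz": -14,"wx": 0,"wy": 0,"wz": 0}
    - {"claw": 0,"tx": 0,"ty": 0,"tz": -28,"wx": 0,"wy": 0,"wz": 0}
    - {"claw": 0,"tx": 0,"ty": 0,"tz": -46,"wx": 0,"wy": 0,"wz": 0}
    - {"claw": 0,"tx": 0,"ty": 0,"tz": -66,"wx": 0,"wy": 0,"wz": 0}
    - {"claw": 0,"tx": 0,"ty": 0,"tz": -86,"wx": 0,"wy": 0,"wz": 0}
    - {"claw": 0,"tx": 0,"ty": 0,"tz": -106,"wx": 0,"wy": 0,"wz": 0}
    - {"claw": 0,"tx": 0,"ty": 0,"tz": -126,"wx": 0,"wy": 0,"wz": 0}
    - {"claw": 0,"tx": 0,"ty": 0,"tz": -146,"wx": 0,"wy": 0,"wz": 0}
    - {"claw": 0,"tx": 0,"ty": 0,"tz": -166,"wx": 0,"wy": 0,"wz": 0}
    - {"claw": 0,"tx": 0,"ty": 0,"tz": -180,"wx": 0,"wy": 0,"wz": 0}
    - {"claw": 0,"tx": 0,"ty": 0,"tz": -185,"wx": 0,"wy": 0,"wz": 0}

```text
time_s: 13.67
tcp_pos: [0.5705, 0.0325, 0.2102]
orientation: [-3.077, 0.621, -0.009]
wrist_force: [0.8, 0.3, 0.4]
finger_gap: -0.0003
```

>>> drive_tool:
  targets:
    - {"claw": 0,"tx": -22,"ty": -13,"tz": 0,"wx": 0,"wy": 0,"wz": 0}
    - {"claw": 0,"tx": -46,"ty": -27,"tz": 0,"wx": 0,"wy": 0,"wz": 0}
    - {"claw": 0,"tx": -72,"ty": -42,"tz": 0,"wx": 0,"wy": 0,"wz": 0}
    - {"claw": 0,"tx": -98,"ty": -57,"tz": 0,"wx": 0,"wy": 0,"wz": 0}
    - {"claw": 0,"tx": -124,"ty": -72,"tz": 0,"wx": 0,"wy": 0,"wz": 0}
    - {"claw": 0,"tx": -150,"ty": -87,"tz": 0,"wx": 0,"wy": 0,"wz": 0}
    - {"claw": 0,"tx": -176,"ty": -102,"tz": 0,"wx": 0,"wy": 0,"wz": 0}
    - {"claw": 0,"tx": -202,"ty": -117,"tz": 0,"wx": 0,"wy": 0,"wz": 0}
    - {"claw": 0,"tx": -228,"ty": -132,"tz": 0,"wx": 0,"wy": 0,"wz": 0}
    - {"claw": 0,"tx": -254,"ty": -147,"tz": 0,"wx": 0,"wy": 0,"wz": 0}
    - {"claw": 0,"tx": -274,"ty": -159,"tz": 0,"wx": 0,"wy": 0,"wz": 0}
    - {"claw": 0,"tx": -285,"ty": -165,"tz": 0,"wx": 0,"wy": 0,"wz": 0}

```text
time_s: 14.67
tcp_pos: [0.369, 0.2965, 0.2064]
orientation: [-3.08, 0.619, 0.0]
wrist_force: [0.9, 0.7, 0.2]
finger_gap: 0.0002
```

```bash
python3 - <<'E'
from h import *
from station import optics
st()
for n in ("side","top"):
    c=optics.capture(n); np.savez(n+"F.npz",**c)
    x,y,w,h=(190,140,260,195) if n=="side" else (260,160,260,195)
    cv2.imwrite(f"pics/{n}F.png",cv2.resize(c["color"][y:y+h,x:x+w,::-1],None,fx=3,fy=3))
E
```

```text
t 14.67 tcp [369.  296.5 206.4] u,v 453.4 135.9 Fu,Fv,Fz [1.1, 0.3, 0.2] gap 0.0002
yaw toolx -22.71 tilt z [-1.e-04  4.e-04 -1.e+00]
EX in tool [ 7.094e-01 -7.048e-01  1.000e-04] EY in tool [-7.048e-01 -7.094e-01  4.000e-04]
```

View pics/topF.png

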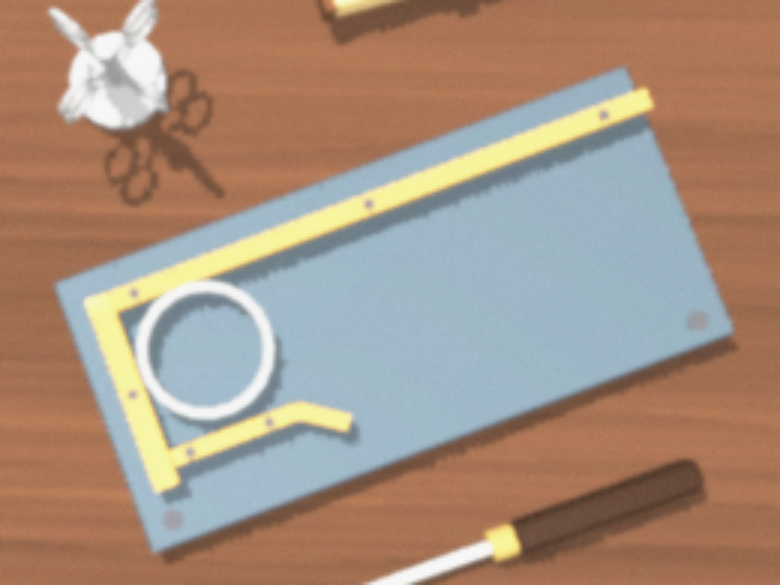

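View pics/sideF.png

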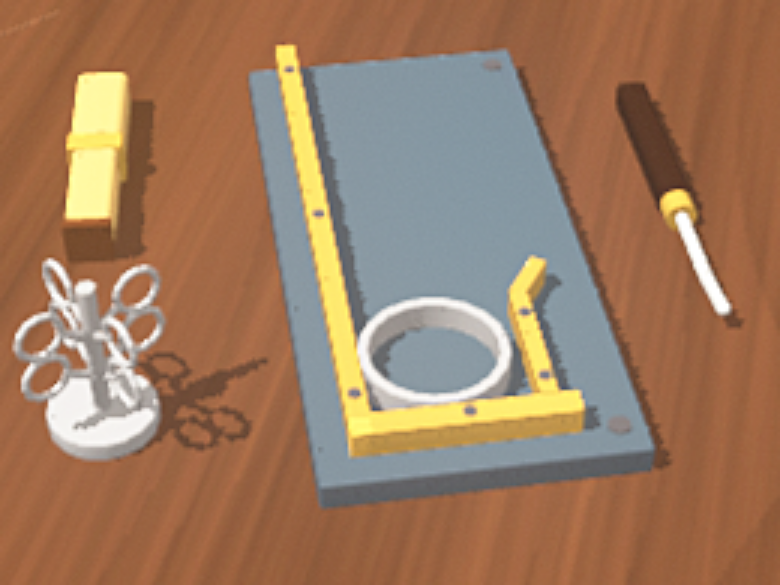

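```bash
python3 - <<'E'
from h import *
c=dict(np.load("topF.npz"))
g=mask(c,(0,0,190),(180,30,255),(300,245,360,305)); k=max(cv2.findContours(g,0,1)[0],key=cv2.contourArea)
q=ray(c,k[:,0],.029)[:,:2]*1000
e=cv2.fitEllipse(q.astype(np.float32)); C=np.array([*cv2.minEnclosingCircle(q.astype(np.float32))[0],0]); E=np.array([*e[0],0])
print(e, "circ u,v",C@EX,C@EY,"ell u,v",E@EX,E@EY,"expected 538.4,-185.4")
# brass edges now, near ring: stop inner at u 530..545, rail inner at v -200..-170
b=mask(c,(15,40,120),(40,255,255),(270,175,515,350)); w=np.c_[ray(c,np.argwhere(b>0)[:,::-1],.029)[:,:2]*1000,np.zeros((b>0).sum())]
u,v=w@EX,w@EY
for lo in (525,530,535,540,545):
    m=(u>lo)&(u<lo+5)&(v>-175); print(lo,"stop v range",v[m].min().round(1),v[m].max().round(1))
m=(v>-195)&(v<-175)&(u>560); print("rail u",u[m].min(),u[m].max())
E
```

```text
((569.8727416992188, 31.670339584350586), (64.9273681640625, 65.33557891845703), 18.073627471923828) circ u,v 540.1022455264166 -185.1302307069466 ell u,v 539.9185613112531 -185.0564759546641 expected 538.4,-185.4
525 stop v range -152.6 -139.1
530 stop v range -152.8 -138.9
535 stop v range -152.1 -139.0
540 stop v range -151.7 -139.2
545 stop v range -152.1 -138.9
rail u 571.8168163022171 582.4941293338475
```

```bash
python3 - <<'E'
from h import *
a=np.load("side0.npz")["color"].astype(int);b=np.load("sideF.npz")["color"].astype(int)
d=np.abs(a-b).max(2)
for n,(x0,y0,x1,y1) in dict(clamp=(205,160,240,230),tree=(190,220,250,295),burn=(392,165,440,250)).items(): print(n,(d[y0:y1,x0:x1]>60).sum())
from station import r; print(r.job_done())
E
```

```text
clamp 0
tree 0
burn 0
the job is handed in; nothing more can be done
None
```

The bangle blank is seated in the corner pocket against both the rail and the end stop, and the job is handed in at about 15 s of the 54 s allowed.

**What I did:** I put the shut fingertips inside the ring and pressed it straight against the rail near where it lay, with about 5.5 N. I then dragged it along with 4–5 N held towards the rail. At the end stop, the force along the rail rose to roughly 8 N and the ring stopped. I backed off to the ring's middle, lifted out with no contact force, and retreated.

**Last checks:**
- **End stop:** in the top view the ring's edge lies within 0.2 mm of the stop's inner face.
- **Rail:** the ring's edge measures about 1 mm past the rail face. That can't be real and is within the 2 mm calibration error, so I read it as touching.
- **Other objects:** the clamp, ring tree and burnisher show no change between the first and last side pictures.

**Disagreements:**
- The side camera put the rail about 4.5 mm away from where the top camera did. I relied on the top view and on feeling the contact.
- During the final push against the stop, the finger slipped up about 1 mm inside the ring, with a 3–4 N upward force. The pictures afterwards show the ring lying flat.

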